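Stack the upper tier onto the drying rack

ROBOT

A 6-joint arm with a two-finger parallel gripper is mounted at the origin on a cart in front of the work surface, level with it; the furniture and walls round the work are solid. World frame = base frame: x ahead of the robot, y to its left, z up, the work surface at z = 0. Lengths are in m, angles in degrees, forces in N, time in s.
With the tool pointing down it reaches from about 0.4 to 0.825 m from the base axis. Payload 7 kg.
Tool frame: the origin (TCP) lies midway between the tips of the shut fingers; the grasp point (between the pads) lies 19 mm behind it (ctrl.hold_point_z is the distance from the TCP to the grasp point, in m); z points along the fingers, y is the line along which they close (so a half turn about z gives the same grasp; the last joint's range is limited). The gripper opens to 88 mm and grips with 3 to 60 N. Pads are 19 mm wide; open, the fingers measure 130 mm over their backs; the gripper's body (78 mm by 193 mm) begins 47 mm behind the grasp point.
Start: joints at [-59.983, 20.546, 0.682, 0, -70.136, -16.507], TCP at [0.158, -0.656, 0.227] pointing down, gripper open.
Joint ranges: [-176.03, 176.03], [-82.01, 121.73], [-58.28, 71.71], [-173.87, 95.51], [-174.79, -0.11], [-173.66, 173.66]. Speed limits (degrees/s): [136.94, 136.94, 172.46, 180, 180, 180].

INTERFACE

Orientations are given as [roll, pitch, yaw] about the fixed x, y, z axes, in that order (R = Rz(yaw) Ry(pitch) Rx(roll)).
In Python, from plant import ctrl gives the robot as it stands.
- The arm moves only by the tool apply_moves, never from a script. Its argument "deltas" is a list of rows, each an object with "fingers": the finger opening in mm, from 0 to 87.6; "delta_pos": the shift along the tool's x, y, z in mm, a list of three; "angular": the turn, a rotation vector about the tool's x, y, z in degrees, a list of three. A call has 1 to 10 rows; each row is the pose to reach, as a shift and turn from the pose commanded when the call began, along the tool's axes at that moment; what a row does not reach only later rows make up. A row lasts 1/10 s, in which the tool goes at most 50 mm and 8.59 degrees, less where a joint would pass 70% of its speed; a pose out of reach is approached as far as the arm can. A call with a gripper value outside its range is refused whole. The fingers move at their own pace and stop on an object; the grip force is fixed at half the most. Time passes only in rows, so rows that repeat a pose let the fingers close. It gives the time, the measured TCP pose, the force, the opening and the grip force at its end, in the units of the state.
- ctrl.get_obs(): the state, without advancing time (a new reading comes with each control period).
- ctrl.snapshot(name): name is "side" or "top" or "wrist"; returns the picture (384x512x3 uint8, red, green, blue); there is no depth.
- ctrl.camera_params(name): a dict with "fx", "fy", "cx", "cy" (pixels), "cam_to_world" (4x4, takes a point from camera to world coordinates); the wrist camera has in their place "mount" (4x4, takes a point from camera to tool coordinates, whose origin is the TCP and whose axes are the flange's). Camera axes: x right, y up, looking along -z (the intrinsics and any distortion apply to the point x, -y, -z); pixel columns grow to the right and rows downward; lengths in m; the calibration is good to about 2 mm. A picture is of the moment at which its call begins: read the wrist's pose just before it. camera_params takes no time and is no camera call.
- ctrl.close_job(): hands the job in; it is judged then, once.
The state is a dict: "clock": time; "joint_pos": joint angles; "qvel": joint speeds; "tau": joint torques, N m; "tool_pos": TCP position; "orientation": TCP orientation; "force": force on the tool from outside, world axes, zero at the start; "moment": the same for the moment, N m; "opening": finger opening in m; "gripper_force": force on a finger pad.
Only numpy, scipy, OpenCV 4.12 (cv2) and the standard library are available. Lean on these libraries where they do the work, as an engineer would, in place of code of your own. Each camera call takes 0.05 s, during which the arm holds its last target. There are 200 camera calls.

TASK

Stack the drying rack: take the larger of the two loose tiers by its wooden handle and set it on the low base tier that holds the copper bowls, so that all four of its posts stand fully home in the base tier's four corner cups. Leave the smaller tier, which does not fit, where it is.

Things in the scene. Friction and masses are not known exactly. Their poses are not given: they have to be found in the camera images.
- large_tier_grip (a point): centre of the larger tier's wooden bar handle (92 long on x, 14 wide on y, 16 high; 35 mm free below it). Slatted wood deck in dark steel rails, 152 (x) x 102 (y) mm, top 43 mm below this point; four round posts 10 mm thick at x +-70, y +-45 mm, round lower ends 140 mm below this point. z up. 0.35 kg. Stands on the bench; same after a half turn; left or right of the base tier
- small_tier_grip (a point): the smaller tier (leave it), centre of its wooden handle: same make and height, but the deck is only 96 x 80 mm, posts at x +-42, y +-34 mm. Stands on the other side of the base tier from the larger one
- base_tier: low base tier on the bench, not fastened, 1.5 kg; origin at the centre of its underside, x along its long side, z up. Slatted deck 170 x 120, top at z 20 mm, two copper bowls on it (tops at 50). Steel cups at x +-70, y +-45 mm: funnel mouth 41 wide at z 50, narrowing to 21 at z 35, floor at z 23. With the posts home the larger tier's handle centre is at z 163 mm

How it is judged:
By the outcome, as a careful person would: the job done as asked, in the order asked, and still so for the second after the job is handed in, with the robot touching nothing.
It also fails if it takes over 40 s, if anything falls off the work surface, if the arm or the gripper's body presses on something with over 40 N, if the wrist force passes 120 N, or if a joint passes its speed limit or range.

## Working session

There is one attempt and no reset: what is moved stays moved. The work goes in short steps, Python scripts to look and compute and a tool call to move; the robot and the scene stay as the last step left them, time stands still between calls to the robot, and variables do not carry over. Pictures are saved under pics/ and viewed, at most 10 in all, crops included, and the job is handed in when it is done.

Besides the shell and the picture viewer there is one more tool, called after ">>>" by a JSON object that holds its "api" and its "payload", one argument or row to a line. apply_moves: Moves the arm, as the interface text tells. Its arguments: {"type":"object","properties":{"deltas":{"type":"array"}},"required":["deltas"]}

```bash
ls; mkdir -p pics
python3 - <<'E'
from plant import ctrl
import cv2, numpy as np
np.set_printoptions(precision=4,suppress=True)
o=ctrl.get_obs();print(o)
for n in("side","top","wrist"):
    p=ctrl.camera_params(n);print(n,p)
a=[ctrl.snapshot(n)for n in("side","top")]
for n,i in zip(("side","top"),a): cv2.imwrite(f"pics/{n}0.png",i[:,:,::-1])
E
```

```text
pics
{'clock': 0.0, 'joint_pos': array([-59.9827,  20.592 ,   0.6344,  -0.021 , -70.1348, -16.506 ]), 'qvel': array([-0.0648,  0.0965, -0.016 , -0.0996,  0.0277, -0.0262]), 'tau': array([ -0.0001, -58.2718,  29.3057,   6.9969,   0.0069,  -0.0001]), 'tool_pos': array([ 0.1576, -0.6559,  0.2256]), 'orientation': array([ 179.9058,   -0.0074, -166.4959]), 'force': array([-0.7219, -0.535 ,  1.6041]), 'moment': array([ 0.0098, -0.0353, -0.026 ]), 'gripper_force': 0.0, 'opening': 0.08767096800135915}
side {'fx': 493.5791282219687, 'fy': 493.5791282219687, 'cx': 252.661886429594, 'cy': 203.94235088216774, 'cam_to_world': array([[-0.8374,  0.3257, -0.439 , -0.0764],
       [-0.5466, -0.4935,  0.6766,  0.8518],
       [ 0.0037,  0.8065,  0.5913,  0.8582],
       [ 0.    ,  0.    ,  0.    ,  1.    ]])}
top {'fx': 348.43590517826436, 'fy': 348.43590517826436, 'cx': 256.9896138051908, 'cy': 194.5130436404579, 'cam_to_world': array([[ 0.1046,  0.9732, -0.2046,  0.3058],
       [-0.9945,  0.1022, -0.0223,  0.0076],
       [-0.0008,  0.2058,  0.9786,  0.9402],
       [ 0.    ,  0.    ,  0.    ,  1.    ]])}
wrist {'fx': 334.8768145485058, 'fy': 334.8768145485058, 'cx': 256.2610755279341, 'cy': 188.55991936266486, 'mount': array([[ 0.0001,  0.9576,  0.2882,  0.0774],
       [ 1.    , -0.0001,  0.0002, -0.0005],
       [ 0.0002,  0.2882, -0.9576, -0.1572],
       [ 0.    ,  0.    ,  0.    ,  1.    ]])}
```

View pics/side0.png

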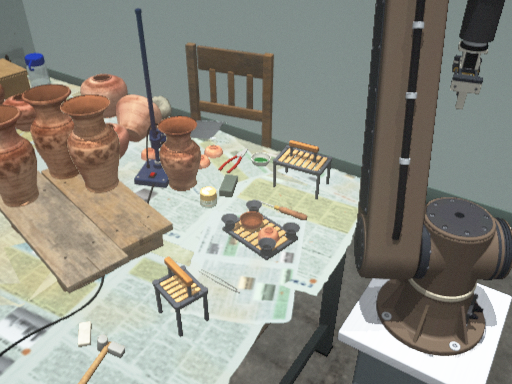

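View pics/top0.png

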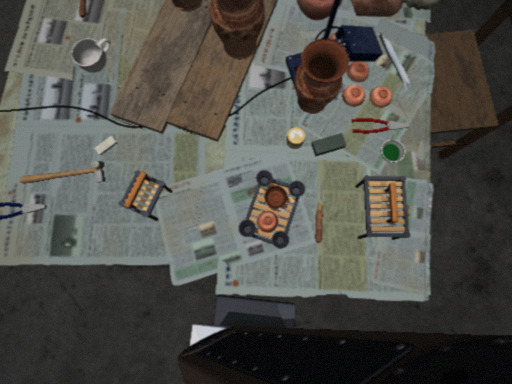

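The top view shows the larger tier on the right at about (387,206), with its handle from (390,183) to (397,222). The base tier is at about (271,209), with cups at (264,178), (297,188), (280,240) and (246,229). The smaller tier is on the left at (145,193).

```bash
cat > h.py <<'E'
import numpy as np, cv2
from scipy.spatial.transform import Rotation as R
from plant import ctrl
np.set_printoptions(precision=4,suppress=True)
def Rt(o): return R.from_euler('xyz',o['orientation'],degrees=True).as_matrix()
def cam(n,o=None):
    p=ctrl.camera_params(n)
    if n!='wrist': return p,p['cam_to_world']
    T=np.eye(4);T[:3,:3]=Rt(o);T[:3,3]=o['tool_pos'];return p,T@p['mount']
def ray(c,u,v,z):
    p,T=c;d=T[:3,:3]@[(u-p['cx'])/p['fx'],-(v-p['cy'])/p['fy'],-1];t=(z-T[2,3])/d[2];return T[:3,3]+t*d
def pix(c,X):
    p,T=c;q=T[:3,:3].T@(np.array(X)-T[:3,3]);return np.array([p['cx']-p['fx']*q[0]/q[2],p['cy']+p['fy']*q[1]/q[2]])
E
python3 - <<'E'
from h import *
c=cam('top');print([k for k in c[0]])
H=[ray(c,*q,.148) for q in((391,183),(397,222))];print('handle',H,np.mean(H,0),np.linalg.norm(H[1]-H[0]))
C=np.array([ray(c,*q,.05) for q in((264,178),(297,188),(280,240),(246,229))]);print(C,C.mean(0),[np.linalg.norm(C[i]-C[(i+1)%4]) for i in range(4)])
s=cam('side');print(pix(s,np.mean(H,0)),pix(s,C.mean(0)))
img=cv2.imread('pics/top0.png')[160:260,225:425]
cv2.imwrite('pics/top0c.png',cv2.resize(img,None,fx=4,fy=4,interpolation=cv2.INTER_CUBIC))
o=ctrl.get_obs();i=ctrl.snapshot('wrist');cv2.imwrite('pics/w0.png',i[:,:,::-1])
E
```

```text
['fx', 'fy', 'cx', 'cy', 'cam_to_world']
handle [array([ 0.5315, -0.2832,  0.148 ]), array([ 0.441 , -0.2992,  0.148 ])] [ 0.4863 -0.2912  0.148 ] 0.09192423653252255
[[ 0.5381  0.0142  0.05  ]
 [ 0.5202 -0.0746  0.05  ]
 [ 0.3806 -0.0426  0.05  ]
 [ 0.3993  0.0464  0.05  ]] [ 0.4596 -0.0142  0.05  ] [np.float64(0.09052089973661945), np.float64(0.1432684966703881), np.float64(0.09098858789446101), np.float64(0.142466028826399)]
[304.3722 144.1417] [260.8188 222.9282]
```

View pics/top0c.png

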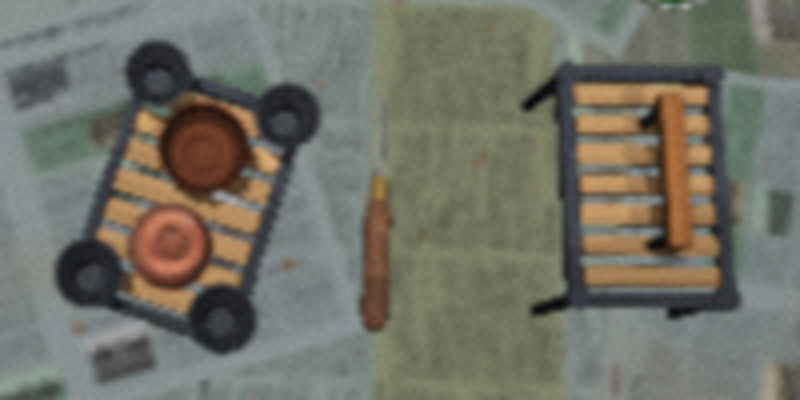

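```bash
cat >> h.py <<'E'
def to(x,y,z,yaw,o=None):
    o=o or ctrl.get_obs();D=np.array([x,y,z])-o['tool_pos']
    A=R.from_matrix(Rt(o).T@R.from_euler('xyz',[180,0,yaw],degrees=True).as_matrix()).as_rotvec(degrees=True)
    print('tool',o['tool_pos'],o['orientation'],'d',np.round(Rt(o).T@D*1e3,1),'a',A)
E
python3 -c "
from h import *
to(.486,-.291,.25,-170)"
```

```text
tool [ 0.1575 -0.656   0.2258] [ 179.928    -0.0073 -166.4941] d [-404.6  278.2  -23.9] a [ 0.0718 -0.0095  3.5059]
```

>>> {"api": "apply_moves", "payload": {
  "deltas": [
    {"fingers": 87,"delta_pos": [-40,28,-24],"angular": [0,0,0.5]},
    {"fingers": 87,"delta_pos": [-80,55,-24],"angular": [0,0,1]},
    {"fingers": 87,"delta_pos": [-120,83,-24],"angular": [0,0,2]},
    {"fingers": 87,"delta_pos": [-160,110,-24],"angular": [0,0,3]},
    {"fingers": 87,"delta_pos": [-200,138,-24],"angular": [0,0,3.5]},
    {"fingers": 87,"delta_pos": [-240,165,-24],"angular": [0,0,3.5]},
    {"fingers": 87,"delta_pos": [-280,193,-24],"angular": [0,0,3.5]},
    {"fingers": 87,"delta_pos": [-320,220,-24],"angular": [0,0,3.5]},
    {"fingers": 87,"delta_pos": [-360,248,-24],"angular": [0,0,3.5]},
    {"fingers": 87,"delta_pos": [-385,265,-24],"angular": [0,0,3.5]}
  ]
}}

```text
clock: 1.15
tool_pos: [0.4717, -0.3062, 0.2505]
orientation: [180.0, 0.0, -169.9]
force: [-0.1, -0.1, 0.0]
opening: 0.0875
gripper_force: 0.0
```

>>> {"api": "apply_moves", "payload": {
  "deltas": [
    {"fingers": 87,"delta_pos": [-19,13,0],"angular": [0,0,0]},
    {"fingers": 87,"delta_pos": [-19,13,0],"angular": [0,0,0]},
    {"fingers": 87,"delta_pos": [-19,13,0],"angular": [0,0,0]},
    {"fingers": 87,"delta_pos": [-19,13,0],"angular": [0,0,0]},
    {"fingers": 87,"delta_pos": [-19,13,0],"angular": [0,0,0]}
  ]
}}

```text
clock: 1.65
tool_pos: [0.4859, -0.2933, 0.2506]
orientation: [-180.0, -0.0, -170.1]
force: [0.1, 0.4, 0.4]
opening: 0.0869
gripper_force: 0.0
```

Run:
```python
from h import *
o=ctrl.get_obs();i=ctrl.snapshot('wrist');cv2.imwrite('pics/w1.png',i[:,:,::-1])
to(.486,-.291,.25,-170,o)
print(o['clock'],pix(cam('wrist',o),[.486,-.291,.148]))
```

```text
tool [ 0.4859 -0.2933  0.2506] [-179.9999   -0.001  -170.0555] d [-0.5  2.2  0.6] a [-0.0001 -0.001  -0.0555]
1.65 [259.5845 188.1717]
```

View pics/w1.png

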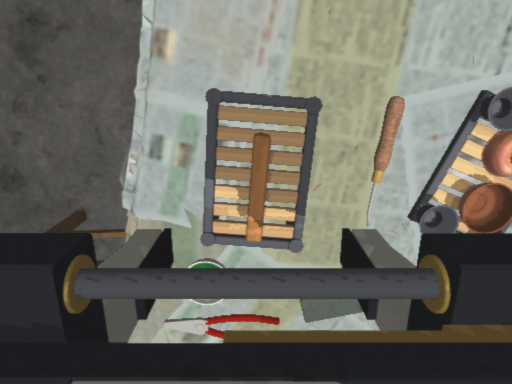

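The wrist view shows the handle running from (261,135) to (255,240), with its middle at the predicted (259,188). I'll work out its angle next.

Run:
```python
from h import *
o=ctrl.get_obs();c=cam('wrist',o);i=cv2.imread('pics/w1.png')
H=[ray(c,*q,.148) for q in((261.5,134),(255,241))];d=H[0]-H[1]
print(H,np.mean(H,0),np.linalg.norm(d),np.degrees(np.arctan2(d[1],d[0])))
P=np.array([ray(c,*q,.099) for q in((213,96),(315,103),(297,245),(208,239))]);print(P,P.mean(0))
for a,b in((0,3),(1,2)): d=P[a]-P[b];print(np.linalg.norm(d),np.degrees(np.arctan2(d[1],d[0])))
m=P.mean(0); to(.4865,-.2915,.121,-173.5)
```

```text
[array([ 0.4428, -0.2972,  0.148 ]), array([ 0.5329, -0.2866,  0.148 ])] [ 0.4878 -0.2919  0.148 ] 0.09071543131619599 -173.29142279502702
[[ 0.4233 -0.3438  0.099 ]
 [ 0.4136 -0.2532  0.099 ]
 [ 0.5531 -0.2401  0.099 ]
 [ 0.5621 -0.3299  0.099 ]] [ 0.488  -0.2917  0.099 ]
0.139453912273254 -174.26014684421574
0.1401400679860783 -174.64039098289524
tool [ 0.4859 -0.2933  0.2506] [-179.9984   -0.0011 -170.0613] d [ -0.9   1.7 129.6] a [-0.0016 -0.001   3.4387]
```

The posts measure 140 x 90 mm, so the centre is (0.488,-0.292) and the yaw is -174.4. I'll go down and grip.

>>> {"api": "apply_moves", "payload": {
  "deltas": [
    {"fingers": 87,"delta_pos": [-2.3,1.2,20],"angular": [0,0,4.3]},
    {"fingers": 87,"delta_pos": [-2.3,1.2,50],"angular": [0,0,4.3]},
    {"fingers": 87,"delta_pos": [-2.3,1.2,80],"angular": [0,0,4.3]},
    {"fingers": 87,"delta_pos": [-2.3,1.2,110],"angular": [0,0,4.3]},
    {"fingers": 87,"delta_pos": [-2.3,1.2,129.5],"angular": [0,0,4.3]},
    {"fingers": 87,"delta_pos": [-2.3,1.2,129.5],"angular": [0,0,4.3]},
    {"fingers": 87,"delta_pos": [-2.3,1.2,129.5],"angular": [0,0,4.3]},
    {"fingers": 50,"delta_pos": [-2.3,1.2,129.5],"angular": [0,0,4.3]},
    {"fingers": 20,"delta_pos": [-2.3,1.2,129.5],"angular": [0,0,4.3]},
    {"fingers": 5,"delta_pos": [-2.3,1.2,129.5],"angular": [0,0,4.3]}
  ]
}}

```text
clock: 2.7
tool_pos: [0.4891, -0.2912, 0.1221]
orientation: [-180.0, 0.1, -174.3]
force: [-0.1, -0.6, 0.3]
opening: 0.0684
gripper_force: 0.0
```

>>> {"api": "apply_moves", "payload": {
  "deltas": [
    {"fingers": 5,"delta_pos": [0,0,0],"angular": [0,0,0]},
    {"fingers": 5,"delta_pos": [0,0,0],"angular": [0,0,0]},
    {"fingers": 5,"delta_pos": [0,0,0],"angular": [0,0,0]},
    {"fingers": 5,"delta_pos": [0,0,0],"angular": [0,0,0]},
    {"fingers": 5,"delta_pos": [0,0,0],"angular": [0,0,0]}
  ]
}}

```text
clock: 3.2
tool_pos: [0.4886, -0.291, 0.121]
orientation: [180.0, -0.0, -174.3]
force: [0.9, -0.1, -0.4]
opening: 0.0286
gripper_force: 0.0
```

>>> {"api": "apply_moves", "payload": {
  "deltas": [
    {"fingers": 5,"delta_pos": [0,0,0],"angular": [0,0,0]},
    {"fingers": 5,"delta_pos": [0,0,0],"angular": [0,0,0]},
    {"fingers": 5,"delta_pos": [0,0,0],"angular": [0,0,0]},
    {"fingers": 5,"delta_pos": [0,0,0],"angular": [0,0,0]},
    {"fingers": 5,"delta_pos": [0,0,0],"angular": [0,0,0]}
  ]
}}

```text
clock: 3.7
tool_pos: [0.4885, -0.291, 0.1209]
orientation: [180.0, -0.0, -174.3]
force: [-0.1, -1.0, -0.7]
opening: 0.0139
gripper_force: 30.0
```

Gripped. I'll lift it, then refine the base pose from the saved top view.

>>> {"api": "apply_moves", "payload": {
  "deltas": [
    {"fingers": 5,"delta_pos": [0,0,-10],"angular": [0,0,0]},
    {"fingers": 5,"delta_pos": [0,0,-25],"angular": [0,0,0]},
    {"fingers": 5,"delta_pos": [0,0,-45],"angular": [0,0,0]},
    {"fingers": 5,"delta_pos": [0,0,-65],"angular": [0,0,0]},
    {"fingers": 5,"delta_pos": [0,0,-85],"angular": [0,0,0]},
    {"fingers": 5,"delta_pos": [0,0,-100],"angular": [0,0,0]},
    {"fingers": 5,"delta_pos": [0,0,-105],"angular": [0,0,0]},
    {"fingers": 5,"delta_pos": [0,0,-105],"angular": [0,0,0]}
  ]
}}

```text
clock: 4.5
tool_pos: [0.4888, -0.291, 0.2268]
orientation: [-180.0, 0.1, -174.3]
force: [1.1, 0.1, -3.5]
opening: 0.0138
gripper_force: 30.0
```

Run:
```python
from h import *
M=np.array([[70,45],[70,-45],[-70,-45],[-70,45]])/1e3
def fit(P,z):
    P=P[:,:2];a=(P-P.mean(0));th=np.arctan2((M[:,0]*a[:,1]-M[:,1]*a[:,0]).sum(),(M*a).sum())
    Q=M@np.array([[np.cos(th),np.sin(th)],[-np.sin(th),np.cos(th)]])+P.mean(0)
    print(P.mean(0),np.degrees(th),'res mm',np.abs(P-Q).max()*1e3); return Q
c=cam('top');q=np.array([(158,72),(288,113),(221,319),(90,271)])/4+[225,160]
Q=fit(np.array([ray(c,u,v,.05) for u,v in q]),.05)
s=cam('side');g=cv2.cvtColor(cv2.imread('pics/side0.png'),cv2.COLOR_BGR2GRAY)
print([pix(s,[*p,.05]) for p in Q])
b=cv2.inRange(g[195:275,205:315],0,75)
for n,k in zip(('side',),(b,)):
    k=cv2.morphologyEx(k,cv2.MORPH_OPEN,cv2.getStructuringElement(cv2.MORPH_ELLIPSE,(8,6)))
    N,_,S,C=cv2.connectedComponentsWithStats(k);print(S[1:]+[205,195,0,0,0],C[1:]+[205,195])
i=cv2.imread('pics/side0.png')[195:275,205:315]
cv2.imwrite('pics/sidec.png',cv2.resize(i,None,fx=7,fy=7,interpolation=cv2.INTER_CUBIC))
o=ctrl.get_obs();print(o['force'])
```

```text
[ 0.4605 -0.0155] -12.79407448609929 res mm 1.0074729652097547
[array([230.2987, 218.0211]), array([254.4905, 204.1961]), array([292.0054, 227.1655]), array([267.7668, 242.8384])]
[] []
[ 1.0773  0.0751 -3.5487]
```

View pics/sidec.png

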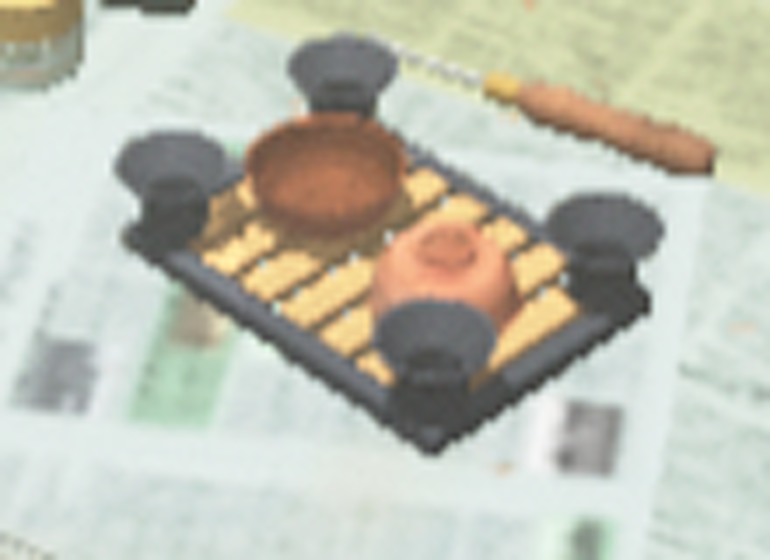

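The side view puts the cup mouths at (229.6,218.1), (254,204.7), (291.3,227.9) and (267.3,243.6). These are within 0.7 px of the top-view fit, so the base is at (0.4605,-0.0155) with yaw -12.8.

```bash
python3 -c "
from h import *
to(.4605,-.0155,.2268,167.2)"
```

```text
tool [ 0.4888 -0.291   0.2268] [-179.9862    0.0761 -174.2951] d [  0.8 276.9  -0.1] a [-0.0014  0.0776 18.5049]
```

>>> {"api": "apply_moves", "payload": {
  "deltas": [
    {"fingers": 5,"delta_pos": [0,15,0],"angular": [0,0,1]},
    {"fingers": 5,"delta_pos": [0,45,0],"angular": [0,0,3]},
    {"fingers": 5,"delta_pos": [0,80,0],"angular": [0,0,5]},
    {"fingers": 5,"delta_pos": [0,115,0],"angular": [0,0,8]},
    {"fingers": 5,"delta_pos": [0.5,150,0],"angular": [0,0,11]},
    {"fingers": 5,"delta_pos": [0.8,185,0],"angular": [0,0,14]},
    {"fingers": 5,"delta_pos": [0.8,220,0],"angular": [0,0,16]},
    {"fingers": 5,"delta_pos": [0.8,250,0],"angular": [0,0,18]},
    {"fingers": 5,"delta_pos": [0.8,268,0],"angular": [0,0,18.5]},
    {"fingers": 5,"delta_pos": [0.8,277,0],"angular": [0,0,18.5]}
  ]
}}

```text
clock: 5.5
tool_pos: [0.4595, -0.0141, 0.2252]
orientation: [-180.0, -0.1, 167.3]
force: [-0.1, 0.2, -2.4]
opening: 0.0138
gripper_force: 30.0
```

>>> {"api": "apply_moves", "payload": {
  "deltas": [
    {"fingers": 5,"delta_pos": [0,0,0],"angular": [0,0,0]},
    {"fingers": 5,"delta_pos": [0,0,0],"angular": [0,0,0]},
    {"fingers": 5,"delta_pos": [0,0,0],"angular": [0,0,0]},
    {"fingers": 5,"delta_pos": [0,0,0],"angular": [0,0,0]}
  ]
}}

```text
clock: 5.9
tool_pos: [0.4602, -0.0162, 0.2259]
orientation: [-180.0, -0.0, 167.1]
force: [0.6, -0.3, -2.7]
opening: 0.0139
gripper_force: 30.0
```

Run:
```python
from h import *
to(.4605,-.0155,.144,167.2)
o=ctrl.get_obs();i=ctrl.snapshot('wrist');j=ctrl.snapshot('side')[:,:,::-1]
cv2.imwrite('pics/w2.png',np.hstack([cv2.resize(j[120:300,150:390],(400,300)),cv2.resize(i[:,:,::-1],(400,300))]))
```

```text
tool [ 0.4602 -0.0162  0.2259] [-179.9836   -0.0212  167.1454] d [-0.2  0.8 81.9] a [-0.0164 -0.0212 -0.0546]
```

View pics/w2.png

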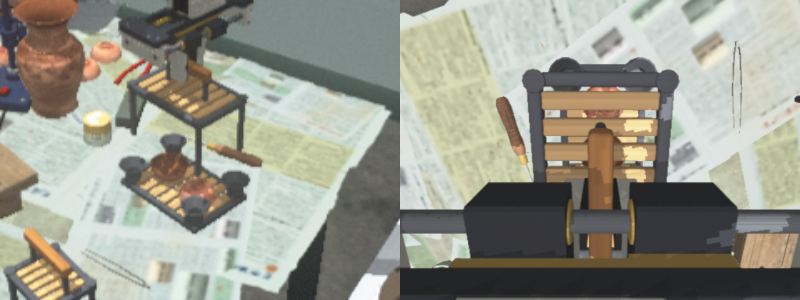

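The tier hangs level, and its posts are over the cups: the side view has them above the mouths, and the wrist view shows the cups directly behind the posts. I'll lower it slowly.

>>> {"api": "apply_moves", "payload": {
  "deltas": [
    {"fingers": 5,"delta_pos": [-0.2,0.7,15],"angular": [0,0,0]},
    {"fingers": 5,"delta_pos": [-0.2,0.7,30],"angular": [0,0,0]},
    {"fingers": 5,"delta_pos": [-0.2,0.7,42],"angular": [0,0,0]},
    {"fingers": 5,"delta_pos": [-0.2,0.7,50],"angular": [0,0,0]},
    {"fingers": 5,"delta_pos": [-0.2,0.7,57],"angular": [0,0,0]},
    {"fingers": 5,"delta_pos": [-0.2,0.7,63],"angular": [0,0,0]},
    {"fingers": 5,"delta_pos": [-0.2,0.7,68],"angular": [0,0,0]},
    {"fingers": 5,"delta_pos": [-0.2,0.7,70],"angular": [0,0,0]},
    {"fingers": 5,"delta_pos": [-0.2,0.7,70],"angular": [0,0,0]}
  ]
}}

```text
clock: 6.9
tool_pos: [0.4606, -0.0148, 0.1559]
orientation: [-180.0, -0.0, 167.2]
force: [0.3, 0.3, -2.9]
opening: 0.0136
gripper_force: 30.0
```

Posts are past the funnel throat with no contact. I'll continue down.

>>> {"api": "apply_moves", "payload": {
  "deltas": [
    {"fingers": 5,"delta_pos": [0,0,3],"angular": [0,0,0]},
    {"fingers": 5,"delta_pos": [0,0,6],"angular": [0,0,0]},
    {"fingers": 5,"delta_pos": [0,0,8],"angular": [0,0,0]},
    {"fingers": 5,"delta_pos": [0,0,10],"angular": [0,0,0]},
    {"fingers": 5,"delta_pos": [0,0,11],"angular": [0,0,0]},
    {"fingers": 5,"delta_pos": [0,0,11.5],"angular": [0,0,0]},
    {"fingers": 5,"delta_pos": [0,0,11.5],"angular": [0,0,0]}
  ]
}}

```text
clock: 7.6
tool_pos: [0.4606, -0.0148, 0.1445]
orientation: [-180.0, -0.0, 167.2]
force: [0.0, -0.1, -3.2]
opening: 0.0136
gripper_force: 30.0
```

>>> {"api": "apply_moves", "payload": {
  "deltas": [
    {"fingers": 5,"delta_pos": [0,0,0.5],"angular": [0,0,0]},
    {"fingers": 5,"delta_pos": [0,0,1],"angular": [0,0,0]},
    {"fingers": 5,"delta_pos": [0,0,1],"angular": [0,0,0]}
  ]
}}

```text
clock: 7.9
tool_pos: [0.4608, -0.0149, 0.1439]
orientation: [-180.0, 0.0, 167.2]
force: [-0.2, -0.0, 1.2]
opening: 0.0139
gripper_force: 30.0
```

The force has reversed at the expected height, so the posts are seated. I'll open the fingers and retreat.

>>> {"api": "apply_moves", "payload": {
  "deltas": [
    {"fingers": 25,"delta_pos": [0,0,0],"angular": [0,0,0]},
    {"fingers": 40,"delta_pos": [0,0,0],"angular": [0,0,0]},
    {"fingers": 60,"delta_pos": [0,0,0],"angular": [0,0,0]},
    {"fingers": 60,"delta_pos": [0,0,0],"angular": [0,0,0]},
    {"fingers": 60,"delta_pos": [0,0,0],"angular": [0,0,0]},
    {"fingers": 60,"delta_pos": [0,0,0],"angular": [0,0,0]}
  ]
}}

```text
clock: 8.5
tool_pos: [0.4606, -0.0148, 0.1436]
orientation: [180.0, 0.0, 167.2]
force: [-0.7, 0.8, 0.5]
opening: 0.0555
gripper_force: 0.0
```

>>> {"api": "apply_moves", "payload": {
  "deltas": [
    {"fingers": 60,"delta_pos": [0,0,-5],"angular": [0,0,0]},
    {"fingers": 60,"delta_pos": [0,0,-20],"angular": [0,0,0]},
    {"fingers": 60,"delta_pos": [0,0,-45],"angular": [0,0,0]},
    {"fingers": 60,"delta_pos": [0,0,-75],"angular": [0,0,0]},
    {"fingers": 60,"delta_pos": [0,0,-105],"angular": [0,0,0]},
    {"fingers": 60,"delta_pos": [0,0,-120],"angular": [0,0,0]},
    {"fingers": 60,"delta_pos": [0,0,-120],"angular": [0,0,0]},
    {"fingers": 60,"delta_pos": [0,0,-120],"angular": [0,0,0]}
  ]
}}

```text
clock: 9.3
tool_pos: [0.4604, -0.0148, 0.2635]
orientation: [180.0, 0.0, 167.2]
force: [-0.2, -0.7, -1.2]
opening: 0.0597
gripper_force: 0.0
```

Run:
```python
from h import *
o=ctrl.get_obs();i=ctrl.snapshot('wrist')[:,:,::-1];j=ctrl.snapshot('side')[:,:,::-1];c=cam('wrist',o);s=cam('side')
cv2.imwrite('pics/w3.png',np.hstack([cv2.resize(j[120:300,150:390],(400,300)),cv2.resize(i,(400,300))]))
print(o['tool_pos'],o['opening'],o['force'])
e=np.array([np.cos(np.radians(-12.8)),np.sin(np.radians(-12.8)),0])
for k in(-.046,.046):
    X=np.array([.4605,-.0155,.171])+k*e;a=pix(s,X);b=pix(c,X)
    print('end: side crop',(a-[150,120])*400/240,'wrist crop',b*[400/512,300/384]+[400,0])
```

```text
[ 0.4604 -0.0148  0.2635] 0.059661138232945714 [-0.1932 -0.7288 -1.1638]
end: side crop [207.9607 120.0927] wrist crop [599.6163 103.233 ]
end: side crop [164.4693  95.1927] wrist crop [599.6653 191.3679]
```

View pics/w3.png

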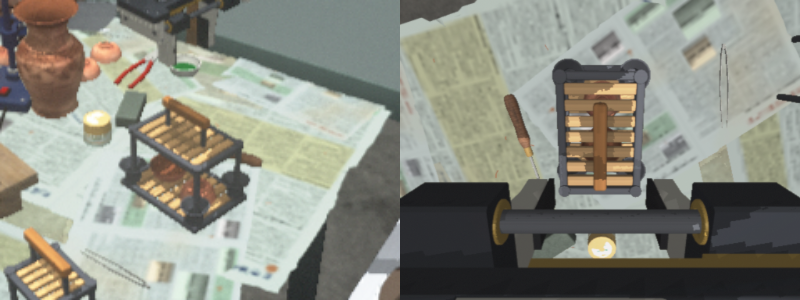

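The side view shows all four posts standing in the cups. The handle runs from (165,99) to (209,121) in the side view and (600,103) to (600,190) in the wrist view, as predicted for z 163 mm. The small tier is untouched and the gripper is clear, so I'll hand in.

```bash
python3 -c "
from plant import ctrl
print(ctrl.close_job())"
```

```text
the job is handed in; nothing more can be done
None
```

The larger tier is on the base tier with all four posts seated in the cups, the smaller tier was left where it was, and the job was handed in at about 9.4 s.

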